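# Load a filter card from the display peg into the sampler

### The arm

A 6-joint arm with a two-finger parallel gripper is mounted at the origin on the work surface. World frame = base frame: x ahead of the robot, y to its left, z up, the work surface at z = 0. Lengths are in m, angles in degrees, forces in N, time in s.
With the tool pointing down it reaches from about 0.325 to 0.775 m from the base axis. Payload 5.5 kg.
Tool frame: the origin (TCP) lies at the very end of the fingers, on their centre line; the grasp point (between the pads) lies 19 mm behind it (arm.grasp_offset is the distance from the TCP to the grasp point, in m); z points along the fingers, y is the line along which they close (so a half turn about z gives the same grasp; the last joint's range is limited). The gripper opens to 88 mm and grips with 3 to 60 N. Pads are 20 mm wide; open, the fingers measure 115 mm over their backs; the gripper's body (75 mm by 178 mm) begins 61 mm behind the grasp point.
Start: joints at [-68.165, 5.22, 70.514, -0, 104.267, -3.249], TCP at [0.254, -0.543, 0.223] pointing down, gripper open.
Joint ranges: [-164.24, 164.24], [-49.07, 125.15], [9.68, 141.18], [-86.29, 266.29], [3.28, 154.24], [-151.56, 151.56]. Speed limits (degrees/s): [147.25, 147.25, 172.46, 180, 180, 180].

### API

Orientations are given as a 3x3 rotation matrix whose columns are the frame's x, y, z axes.
In Python, from rig import arm, read_camera, calibration gives the robot as it stands.
- The arm moves only by the tool play_rows, never from a script. Its argument "series" is a list that holds one entry, the list of rows, each a list of 5 numbers: the shift along the world's x, y, z in cm, then the turn about the world's z in degrees, then the closure, from 0 (fully open) to 1 (shut). In form: [[[tx, ty, tz, spin, fingers], ...]]. A call has 1 to 20 rows; each row shifts and turns the commanded pose from where the row before left it; what a row does not reach is not made up. A row lasts 1/8 s, in which the tool goes at most 62.5 mm and 10.7 degrees, less where a joint would pass 70% of its speed; a pose out of reach is approached as far as the arm can. A call is refused whole if a number of a shift passes 6.25 or a number of a turn 10.7, either way. A call with a gripper value outside its range is refused whole. The fingers move at their own pace and stop on an object; "grip_force" is the grip in N (left out, the last holds). Time passes only in rows, so rows that do not move let the fingers close. It gives the time, the measured TCP pose, the force, the opening and the grip force at its end, in the units of the state.
- arm.state(): the state, without advancing time (a new reading comes with each control period).
- read_camera(name): name is "side" or "top"; returns the picture (400x640x3 uint8, red, green, blue); there is no depth.
- calibration(name): a dict with "vertical_fov" (degrees; the focal length in pixels is half the picture's height over the tangent of half this angle, whatever the lens; pixels are square), "cx", "cy" (the principal point, pixels), "k1" (the pictures are not rectified: a ray, as slopes to the right and down, at radius r is drawn at 1 + k1 r^2 times it, then the intrinsics apply), "world_to_cam" (4x4, takes a point from world to camera coordinates). Camera axes: x right, y up, looking along -z (the intrinsics and any distortion apply to the point x, -y, -z); pixel columns grow to the right and rows downward; lengths in m; the calibration is good to about 2 mm. A picture is of the moment at which its call begins. calibration takes no time and is no camera call.
- arm.job_done(): hands the job in; it is judged then, once.
The state is a dict: "time_s": time; "qpos": joint angles; "dq": joint speeds; "joint_efforts": joint torques, N m; "position": TCP position; "orientation": TCP orientation; "force": force on the tool from outside, world axes, zero at the start; "moment": the same for the moment, N m; "gripper_width": finger opening in m; "grip_force": force on a finger pad.
Only numpy, scipy, OpenCV 4.12 (cv2) and the standard library are available. Lean on these libraries where they do the work, as an engineer would, in place of code of your own. Each camera call takes 0.05 s, during which the arm holds its last target. There are 200 camera calls.

### The job

Take the filter card with the round filter off its display peg, lifting it so that its eye clears the peg's upturned tip rather than forcing it, and stand it upright in the slot of the sampler's pulled-out shuttle without dropping it; let go. Then push the shuttle fully home with the card in it, and after that throw the pump switch lever all the way over to its far side. Leave the square-filter card hanging on its peg and do not disturb the canister or the respirator cartridge.

Things in the scene. Friction and masses are not known exactly. Their poses are not given: they have to be found in the camera images.
- round_card: The card to load: rigid white plastic, 10 mm thick (its x), 70 wide (y), 138 tall (z), about 80 g, with a round black-framed filter 50 mm across, 4 mm proud of both faces, centred 48 mm up. Both faces alike. Origin: centre of its lower edge, z up. Starts hanging by its eye on either peg, at the stand's x = -55 to -75 mm, thickness along the peg, origin 67 mm above the table.
- round_card_eye (a point): Middle of the upper edge of the card's eye, 106 mm above its lower edge; it hangs by this edge. The eye is a rectangular hole 22 mm wide (y), 32 mm tall, 74 to 106 mm above the lower edge. Above it is a solid flat tab, 10 mm thick, 70 mm wide and 32 mm tall: the place to grip.
- square_card: The other card, on the other peg: same outline, eye, tab and colour, but with a square black-framed filter 50 mm on a side. Must stay hanging. Origin: centre of its lower edge.
- stand: Fixed open display stand: base plate 150 x 170 x 10 mm, a thin central post and a thin crossbar 140 mm long along y at x = +35 mm, its top 175 mm high. Two level round steel pegs 6 mm thick, axis 170 mm high, at y = +60 and -60 mm, run along the stand's own -x (roughly towards the robot) from the crossbar to x = -105 mm, then turn up steeply. Origin: on the table.
- peg_left_tip (a point): Top of the upturned tip of the peg at the stand's y = +60 mm: 186 mm high, 13 mm above the level peg's top. The tip's outermost point is at the stand's x = -116 mm. A hung card raised 17 to 25 mm slides level over it without touching, and counts as off the peg once its origin is beyond x = -135 mm.
- peg_right_tip (a point): The same for the peg at the stand's y = -60 mm.
- slot (a point): Centre of the shuttle's slot floor, 22 mm above the table; moves with the shuttle. x: the way the shuttle is pushed in; z up. Slot 13 mm wide (x), 75 mm long (y), 18 mm deep, open on top, with sloped lead-ins on both long sides, about 27 mm apart at 46 mm above the table. The card stands in it with its thickness along x, its origin on this point.
- push_plate (a point): On the outer face of the shuttle's upright aluminium push plate: 80 mm wide (y), 7 mm thick, from 12 to 85 mm above the table, 60 mm outward (-x) of the slot's centre; this point is 65 mm above the table in its middle. Its x is the way to push.
- shuttle (a joint): Shuttle travel in m: 0 fully out, 0.08 fully home against a hard stop; starts between 0 and 0.02. About 2 N of friction; stays where it is left.
- sampler: Fixed blue sampler the shuttle slides into: 360 x 170 mm base, housing 135 mm high, with a bay 120 mm wide between two cheeks 110 mm high, open at the front and top, and a round black nozzle on its back wall. The shuttle moves along its own +x. Origin: on the table under the slot's centre when the shuttle is home.
- pump (a joint): Pump switch lever angle in rad: 0 leaning to its own -x (roughly towards the robot, off), 1.0 leaning equally to its own +x (on, hard stop); starts between 0 and 0.1. Light friction (under 1 N at the ball); stays where it is left.
- pump_base: Fixed grey block under the lever, 70 x 50 x 25 mm. Its x is the way the lever swings when thrown on. The hinge axis lies along its y, 22 mm above the table over the origin. Origin: centre of its underside.
- pump_tip (a point): Centre of the black ball, 26 mm across, at the lever's end, 80 mm from the hinge (about 92 mm above the table at either end of its swing).
- canister: Loose closed wipes canister, 72 mm across, 130 mm tall, standing. Bystander. Origin: centre of its underside.
- cartridge: Loose grey round respirator cartridge, 84 mm across, 38 mm tall. Bystander. Origin: centre of its underside.
There are look-alikes about, which are no part of the job. Leave any red or yellow look-alike of the round_card alone.

How it is judged:
By the outcome, as a careful person would: the job done as asked, in the order asked, and still so for the second after the job is handed in, with the robot touching nothing.
It also fails if it takes over 62 s, if anything falls off the work surface, if the arm or the gripper's body presses on something with over 40 N, if the wrist force passes 120 N, or if a joint passes its speed limit or range.

## Working session

There is one attempt and no reset: what is moved stays moved. The work goes in short steps, Python scripts to look and compute and a tool call to move; the robot and the scene stay as the last step left them, time stands still between calls to the robot, and variables do not carry over. Pictures are saved under pics/ and viewed, at most 12 in all, crops included, and the job is handed in when it is done.

Besides the shell and the picture viewer there is one more tool, called after "Call:" by a JSON object that holds its "api" and its "payload", one argument or row to a line. play_rows: Moves the arm, as the interface text tells. Its arguments: {"type":"object","properties":{"series":{"type":"array","items":{"type":"array","items":{"type":"array","items":{"type":"number"}}}},"grip_force":{"type":"number"}},"required":["series"]}

```bash
mkdir -p pics; python3 - <<'E'
from rig import arm, read_camera, calibration
import cv2
for n in ("side","top"):
    cv2.imwrite(f"pics/{n}0.png",read_camera(n)[:,:,::-1]); c=calibration(n); print(n,c)
print(arm.state())
E
```

```text
side {'vertical_fov': 56.48930697660497, 'cx': 319.87934102924993, 'cy': 202.61889178220696, 'k1': -0.08841928167210666, 'world_to_cam': array([[-0.91420207, -0.40517334, -0.00831567,  0.52315311],
       [ 0.26327584, -0.60938488,  0.74788762, -0.18954531],
       [-0.30809157,  0.68153109,  0.66377327, -1.10804613],
       [ 0.        ,  0.        ,  0.        ,  1.        ]])}
top {'vertical_fov': 53.4251508736244, 'cx': 318.1042429938535, 'cy': 200.55298203204242, 'k1': -0.0704818781133842, 'world_to_cam': array([[ 0.02180878, -0.99929048, -0.03070677,  0.08774866],
       [ 0.99194519,  0.01779475,  0.12541168, -0.53180017],
       [-0.12477628, -0.03319451,  0.99162947, -1.01371023],
       [ 0.        ,  0.        ,  0.        ,  1.        ]])}
{'time_s': 0.1, 'qpos': array([-6.81652604e+01,  5.25940846e+00,  7.05738752e+01, -7.40502194e-04,
        1.04264558e+02, -3.24993923e+00]), 'dq': array([-0.00265378, -0.11522591, -0.2170051 , -0.02106312, -0.08379173,
        0.01134915]), 'joint_efforts': array([ 3.99574536e-03, -4.47853732e+01, -4.07571745e+01,  7.00676395e-02,
        2.84073123e-02, -1.22406850e-04]), 'position': array([ 0.25426456, -0.54318751,  0.2216244 ]), 'orientation': array([[ 9.05683572e-01,  4.23953829e-01, -6.46758525e-04],
       [ 4.23954314e-01, -9.05682197e-01,  1.58049500e-03],
       [ 8.42992264e-05, -1.70562443e-03, -9.99998542e-01]]), 'force': array([ 0.46722772,  0.42232341, -0.21637444]), 'moment': array([ 0.073149  , -0.00915778,  0.01187756]), 'grip_force': 0.0, 'gripper_width': 0.08821727499801703}
```

View pics/side0.png

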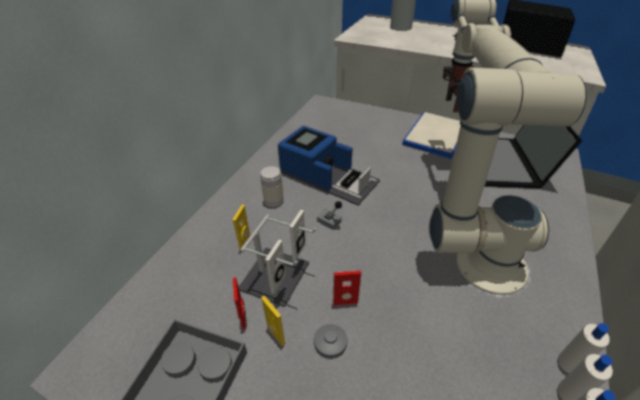

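View pics/top0.png

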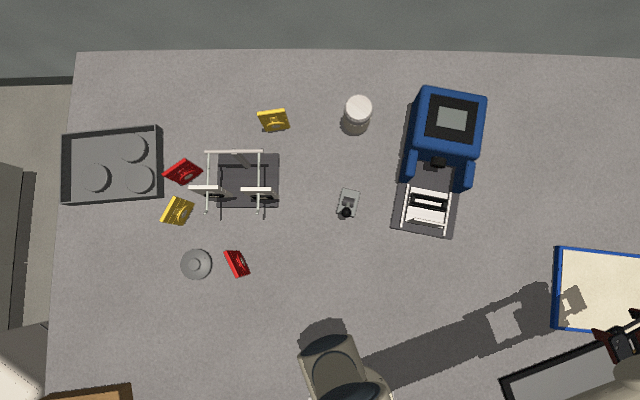

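The side view shows two white cards hanging on the stand, at (298,232) and (274,268). Red and yellow look-alikes are at (240,228), (239,303), (273,320) and (346,288). The top view shows the white cards' top edges at (256,189) and (204,187), the lever ball at (346,211), the shuttle at (428,210), the canister at (358,110) and the cartridge at (196,264). The next crop is to tell the round filter from the square one.

```bash
python3 - <<'E'
import cv2, numpy as np
s=cv2.imread("pics/side0.png"); t=cv2.imread("pics/top0.png")
a=cv2.resize(s[200:310,230:330],None,fx=5,fy=5,interpolation=cv2.INTER_CUBIC)
cv2.imwrite("pics/c1.png",a)
b=cv2.resize(t[80:240,180:500],None,fx=2.5,fy=2.5,interpolation=cv2.INTER_CUBIC)
cv2.imwrite("pics/c2.png",b)
E
```

```text
(no output)
```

View pics/c1.png

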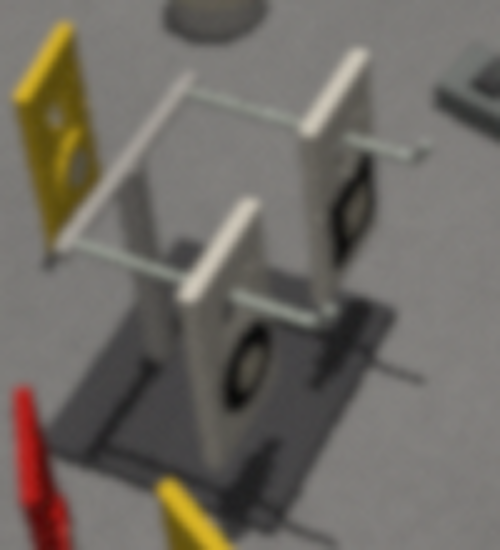

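View pics/c2.png

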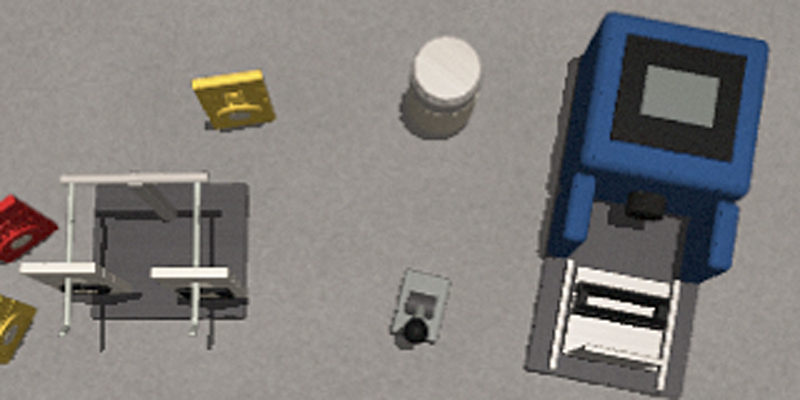

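The crop settles it: the nearer card, side (274,268), has the ring filter, so it is the round card. The other, at (298,232), has the square filter. The round card is on the left peg, its top edge at top-view (204,187).

```bash
cat > h.py <<'E'
import numpy as np, cv2
from rig import arm, read_camera, calibration
def K(c):
    f=200/np.tan(np.radians(c["vertical_fov"]/2)); return np.array([[f,0,c["cx"]],[0,f,c["cy"]],[0,0,1.]])
def back(n,px,z):
    c=calibration(n); M=c["world_to_cam"]
    f=K(c); p=(np.array(px,float)-[f[0,2],f[1,2]])/f[0,0]; u=p.copy()
    for _ in range(20): u=p/(1+c["k1"]*(u@u))
    d=M[:3,:3].T@np.array([u[0],-u[1],-1]); o=-M[:3,:3].T@M[:3,3]
    return o+d*(z-o[2])/d[2]
def proj(n,P):
    c=calibration(n); q=np.atleast_2d(P)@c["world_to_cam"][:3,:3].T+c["world_to_cam"][:3,3]
    s=np.c_[q[:,0],-q[:,1]]/-q[:,2:]; s=s*(1+c["k1"]*(s**2).sum(1,keepdims=True))
    f=K(c); return s*f[0,0]+[f[0,2],f[1,2]]
E
python3 - <<'E'
from h import *
np.set_printoptions(precision=4,suppress=True)
T={"barL":(60,179,.175),"barR":(208,177,.175),"tipL":(65,331,.186),"tipR":(193,331,.186),
"cardL":(20,267,.205),"cardR":(97,267,.205),"sqL":(151,273,.205),"sqR":(229,273,.205),
"slotTL":(577,284,.046),"slotTR":(672,297,.046),"slotBR":(660,327,.046),"slotBL":(572,312,.046),
"plateL":(565,352,.085),"plateR":(667,362,.085),"ball":(415,330,.092),
"houseTL":(610,12,.135),"houseTR":(770,40,.135),"blkTL":(406,268,.025),"blkTR":(452,274,.025),"blkBR":(436,344,.025),"can":(447,70,.13)}
for k,(a,b,z) in T.items():
    p=back("top",(180+(a-.75)/2.5,80+(b-.75)/2.5),z); print(k,p[:2],"side px",proj("side",p)[0].round(1))
E
```

```text
barL [0.6245 0.3659] side px [241.7 249.1]
barR [0.6278 0.2252] side px [268.2 213.6]
tipL [0.4798 0.349 ] side px [295.6 259.4]
tipR [0.4821 0.2311] side px [315.  227.2]
cardL [0.5352 0.3877] side px [266.8 258.6]
cardR [0.5363 0.3169] side px [280.6 238.2]
sqL [0.5317 0.2675] side px [291.4 225.8]
sqR [0.5328 0.1974] side px [302.9 208.6]
slotTL [ 0.5519 -0.1426] side px [340.9 181.3]
slotTR [ 0.54   -0.2418] side px [353.4 167.2]
slotBR [ 0.5084 -0.2287] side px [360.2 171.1]
slotBL [ 0.5224 -0.1372] side px [348.  184.2]
plateL [ 0.4776 -0.1224] side px [359.2 181.1]
plateR [ 0.4694 -0.224 ] side px [370.6 165.7]
ball [0.4961 0.0273] side px [338.1 204.8]
houseTL [ 0.8125 -0.161 ] side px [278.  142.5]
houseTR [ 0.7869 -0.32  ] side px [302.9 124. ]
blkTL [0.5691 0.0353] side px [316.4 215.4]
blkTR [ 0.5635 -0.0138] side px [323.8 206.7]
blkBR [0.4883 0.0025] side px [342.6 215.8]
can [0.7512 0.0002] side px [271.  171.4]
```

```bash
cat > ov.py <<'E'
from h import *
import sys
def ov(cx,cy,yaw,out,px=.5,py=.0,lx=0,ly=0,lyaw=0):
    y=np.radians(yaw); R=np.array([[np.cos(y),-np.sin(y)],[np.sin(y),np.cos(y)]])
    ims=[]
    for n,(x0,y0) in (("top",(385,165)),("side",(325,145))):
        s=8 if n=="side" else 5
        w,h=(50,60) if n=="side" else (80,96)
        im=cv2.imread(f"pics/{n}0.png")[y0:y0+h,x0:x0+w]; im=cv2.resize(im,None,fx=s,fy=s,interpolation=cv2.INTER_CUBIC)
        def poly(P,col):
            W=[np.r_[R@p[:2]+[cx,cy],p[2]] for p in np.array(P,float)]
            q=(proj(n,W)-[x0,y0]+.5)*s-.5
            cv2.polylines(im,[q.round().astype(int)],True,col,1)
        r=lambda a,b,c,d,z:[(a,c,z),(b,c,z),(b,d,z),(a,d,z)]
        poly(r(-.0135,.0135,-.0375,.0375,.046),(0,255,0))
        poly(r(-.0065,.0065,-.0375,.0375,.040),(255,0,255))
        poly(r(-.060,-.053,-.04,.04,.085),(0,0,255))
        poly([(-.06,-.04,.085),(-.06,.04,.085),(-.06,.04,.012),(-.06,-.04,.012)],(0,255,255))
        ims.append(im)
    cv2.imwrite(out,np.hstack([cv2.copyMakeBorder(i,0,480-i.shape[0],0,0,cv2.BORDER_CONSTANT) for i in ims]))
if __name__=="__main__": ov(*map(float,sys.argv[1:4]),sys.argv[4])
E
python3 ov.py .5307 -.1876 -8.5 pics/o1.png
```

```text
(no output)
```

View pics/o1.png

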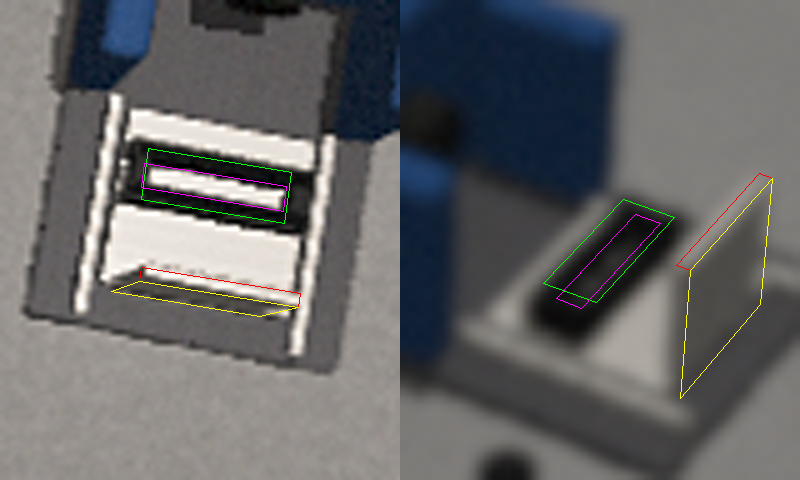

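The overlay fits to about a pixel. The white slot floor runs from (148,178) to (286,198) in the crop. The card must go in to ±2.5 mm along y, so I'm refining that from the two ends.

```bash
python3 - <<'E'
from h import *
np.set_printoptions(precision=4,suppress=True)
im=cv2.cvtColor(cv2.imread("pics/top0.png"),cv2.COLOR_BGR2GRAY)
print(im[194:212,408:452])
b=lambda a,c,z:back("top",(385+(a+.5)/5-.5,165+(c+.5)/5-.5),z)[:2]
print(b(148,176,.04),b(148,176,.022),b(286,198,.022),b(216,188,.022),b(216,188,.04))
c=calibration("top")["world_to_cam"]; print(-c[:3,:3].T@c[:3,3])
E
```

```text
[[ 83  68  66  26  51  20  13  11  23  28  37  54  53  73 106 149 199 197
  239 238 235 231 230 227 227 226 227 226 226 226 226 227 225 227 228 225
  227 228 230 197  73 170 239 190]
 [ 53  76  48  28  44  25  23  23  12  19  10  20  16  18  17  39  60  53
   70 111 105 202 200 237 235 232 229 228 227 228 226 224 226 227 228 228
  226 225 234 207  59 173 240 187]
 [ 52  84  42  11  41  44  35  21  23  27  21  15  23  24  21  18  14  22
    8  21  25  52  51  72 106 112 200 199 238 233 232 229 228 226 226 227
  225 227 234 211  59 172 243 192]
 [ 51 242 150  28  43  54  54  20   0   0  12  13  18  23  28   9  24  21
   21  22  17  15   9  13  25  31  49  52  72 103 124 197 204 236 234 231
  230 228 223 163  42 169 227 156]
 [ 44 120  69  25  50  51  47  98  84  76  28  17   0   0   7   0   4  11
   29  16  20  16  25  16  24  15  18  16  17  26  28  49  54  75 105 117
  164 215 227 150  84 188 220 153]
 [ 50 145  86  35  52  51  42 235 243 242 241 243 244 190 184 126  30   1
    0   0  12  18  13  12  18  23  20  19  20  14  13  16  17  17  18  22
   38  51  61  49  85 184 218 145]
 [
[... 1607 characters left out ...]
21
   21  26  36 171 244 199  83  91]
 [239 231 229 230 227 229 229 228 230 232 230 232 233 234 237 238 241 243
  242 247  69  75  15  17   1   8  21  43  44  58  50  41  18  17  16  18
   21  17  50 166 241 198  82  88]
 [238 234 232 233 232 231 231 230 227 225 226 228 227 227 229 230 230 233
  235 236 240 240 241 244 242  69  76  25  17   9  13  14  24  39  54  46
   19  26  52 164 228 155  85  92]
 [235 232 229 231 230 230 230 232 230 232 229 229 227 228 227 226 228 225
  226 226 230 230 233 235 236 240 241 241 241 236 180 166  53  31  13  19
   24  32  96 193 220 140  86  96]]
[ 0.5358 -0.1534] [ 0.5382 -0.1572] [ 0.5277 -0.2307] [ 0.5324 -0.1934] [ 0.5301 -0.189 ]
[0.3991 0.0635 1.0746]
```

```bash
python3 - <<'E'
from h import *
np.set_printoptions(precision=4,suppress=True)
b=lambda a,c,z:back("top",(385+(a+.5)/5-.5,165+(c+.5)/5-.5),z)[:2]
for z in (.008,.015):
    L,R=b(25,317,z),b(335,372,z); print("base",z,L,R,(L+R)/2,np.linalg.norm(L-R))
# rails: top ends & bottom ends
L,R=(b(116,97,.03)+b(82,312,.03))/2,(b(330,138,.03)+b(297,352,.03))/2
print("rails mid",(L+R)/2,L-R, b(116,97,.03)-b(82,312,.03),b(330,138,.03)-b(297,352,.03))
y=np.radians(-9);n=np.array([-np.sin(y),np.cos(y)])
H=np.array([.7997,-.2405])
print("lateral (n.p): house",n@H,"rails",n@(L+R)/2,"base",n@((b(25,317,.01)+b(335,372,.01))/2),"slot cand",n@[.532,-.192])
E
```

```text
base 0.008 [ 0.4628 -0.0937] [ 0.4363 -0.2595] [ 0.4495 -0.1766] 0.16787925751757937
base 0.015 [ 0.4623 -0.0927] [ 0.4361 -0.2574] [ 0.4492 -0.175 ] 0.16677749483659893
rails mid [ 0.5121 -0.1862] [0.0195 0.1131] [ 0.1145 -0.0185] [ 0.1135 -0.0194]
lateral (n.p): house -0.112438404220458 rails -0.10376294851435941 base -0.10369545747231147 slot cand -0.10641302599286362
```

Call:
{"api": "play_rows", "payload": {
  "series": [
    [[0,0,3,0,0],[2,6,0,6,0],[2,6,0,6,0],[2,6,0,6,0],[2,6,0,6,0],[2,6,0,6,0],[2,6,0,6,0],[2,6,0,6,0],[2,6,0,6,0],[2,6,0,6,0],[2,6,0,6,0],[2,6,0,6,0],[2,6,0,0,0],[1,6,0,0,0],[0,6,0,0,0],[0,0,0,0,0],[0,0,0,0,0]]
  ]
}}

```text
time_s: 2.22
position: [0.5014, 0.2879, 0.2521]
orientation: [[-0.019, 1.0, -0.001], [1.0, 0.019, -0.001], [-0.001, -0.001, -1.0]]
force: [-0.1, -0.7, 0.7]
gripper_width: 0.0878
grip_force: 0.0
```

Call:
{"api": "play_rows", "payload": {
  "series": [
    [[3.45,6.2,0,0,0],[0,0.2,0,0,0],[0,0,-3,0,0],[0,0,-3,0,0],[0,0,-0.9,0,0],[0,0,0,0,0],[0,0,0,0,0]]
  ]
}}

```text
time_s: 3.1
position: [0.5324, 0.3445, 0.1858]
orientation: [[-0.018, 1.0, 0.003], [1.0, 0.018, 0.001], [0.001, 0.003, -1.0]]
force: [0.2, 0.4, -0.2]
gripper_width: 0.088
grip_force: 0.0
```

```bash
python3 - <<'E'
from h import *
a=read_camera("side")[:,:,::-1][170:310,220:340]; b=read_camera("top")[:,:,::-1][130:250,160:300]
cv2.imwrite("pics/g1.png",np.hstack([cv2.resize(a,(400,467)),cv2.resize(b,(400,467))]))
E
```

```text
(no output)
```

View pics/g1.png

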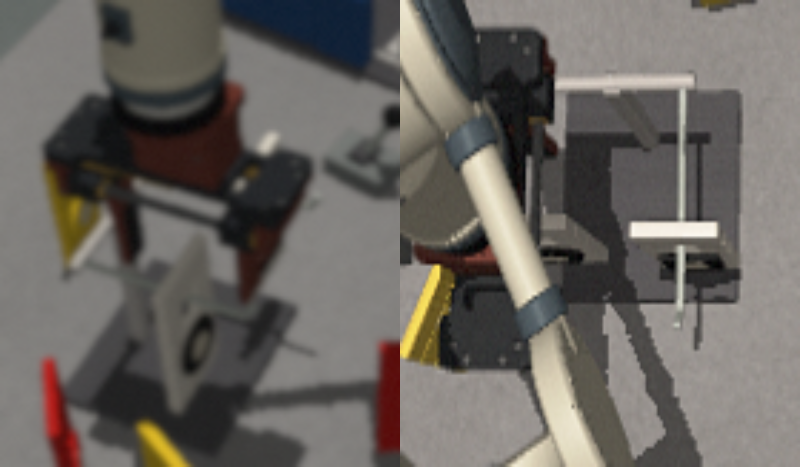

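The open fingers straddle the round card's tab in both views. The TCP is 8 mm short in y, so I'll correct that and close.

Call:
{"api": "play_rows", "payload": {
  "series": [
    [[0.3,0.75,-0.3,0,0],[0,0,0,0,0],[0,0,0,0,0.5],[0,0,0,0,0.8],[0,0,0,0,1],[0,0,0,0,1],[0,0,0,0,1],[0,0,0,0,1]]
  ],
  "grip_force": 25
}}

```text
time_s: 4.2
position: [0.5349, 0.3522, 0.1806]
orientation: [[-0.019, 1.0, -0.0], [1.0, 0.019, 0.0], [0.0, -0.0, -1.0]]
force: [-0.1, -0.1, -0.0]
gripper_width: 0.0313
grip_force: 0.0
```

Call:
{"api": "play_rows", "payload": {
  "series": [
    [[0,0,0,0,1],[0,0,0,0,1],[0,0,0,0,1],[0,0,0,0,1],[0,0,0,0,1]]
  ]
}}

```text
time_s: 4.82
position: [0.5349, 0.3522, 0.1807]
orientation: [[-0.019, 1.0, 0.0], [1.0, 0.019, 0.0], [0.0, 0.0, -1.0]]
force: [-0.4, -0.0, 0.8]
gripper_width: 0.0101
grip_force: 25.0
```

Call:
{"api": "play_rows", "payload": {
  "series": [
    [[0,0,1,0,1],[0,0,1.1,0,1],[0,0,0,0,1],[0,0,0,0,1]]
  ]
}}

```text
time_s: 5.32
position: [0.535, 0.3522, 0.2018]
orientation: [[-0.019, 1.0, 0.0], [1.0, 0.019, 0.0], [0.0, 0.0, -1.0]]
force: [0.0, 0.3, -0.4]
gripper_width: 0.0099
grip_force: 25.0
```

Call:
{"api": "play_rows", "payload": {
  "series": [
    [[-2,-0.04,0,0,1],[-2,-0.04,0,0,1],[-2,-0.04,0,0,1],[-2,-0.04,0,0,1],[-2,-0.04,0,0,1],[-2,-0.04,0,0,1],[0,0,0,0,1],[0,0,0,0,1]]
  ]
}}

```text
time_s: 6.32
position: [0.4153, 0.3497, 0.2014]
orientation: [[-0.019, 1.0, 0.0], [1.0, 0.019, -0.0], [-0.0, 0.0, -1.0]]
force: [-0.3, -0.1, -1.1]
gripper_width: 0.0095
grip_force: 25.0
```

```bash
python3 - <<'E'
from h import *
a=read_camera("side")[:,:,::-1][170:310,220:370]; b=read_camera("top")[:,:,::-1][130:250,160:300]
cv2.imwrite("pics/g2.png",np.hstack([cv2.resize(a,(400,373)),cv2.resize(b,(400,373))]))
E
```

```text
(no output)
```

View pics/g2.png

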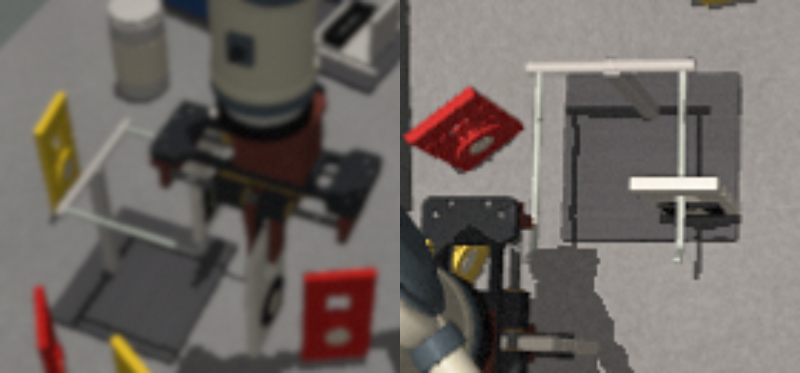

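The round card is off the peg and upright in the gripper, at side-crop (270,300). The square card still hangs at top-crop (675,190). Next is up and over to the slot.

Call:
{"api": "play_rows", "payload": {
  "series": [
    [[0,0,4,0,1],[0,0,4,0,1],[0,0,5,0,1],[0.96,-4.5,0,-2,1],[0.96,-4.5,0,-2,1],[0.96,-4.5,0,-2,1],[0.96,-4.5,0,-2,1],[0.96,-4.5,0,-2.1,1],[0.96,-4.5,0,0,1],[0.96,-4.5,0,0,1],[0.96,-4.5,0,0,1],[0.96,-4.5,0,0,1],[0.96,-4.5,0,0,1],[0.96,-4.5,0,0,1],[0.96,-4.5,0,0,1],[0,0,-4,0,1],[0,0,-4,0,1],[0,0,0,0,1],[0,0,0,0,1]]
  ]
}}

```text
time_s: 8.8
position: [0.5305, -0.1905, 0.2534]
orientation: [[0.157, 0.988, 0.002], [0.988, -0.157, -0.001], [-0.0, 0.002, -1.0]]
force: [0.0, 0.7, -0.6]
gripper_width: 0.0099
grip_force: 25.0
```

Call:
{"api": "play_rows", "payload": {
  "series": [
    [[0,0,-3,0,1],[0,0,-3,0,1],[0,0,-1.6,0,1],[0,0,0,0,1],[0,0,0,0,1]]
  ]
}}

```text
time_s: 9.43
position: [0.5309, -0.1905, 0.1778]
orientation: [[0.157, 0.988, 0.003], [0.988, -0.157, -0.001], [-0.001, 0.003, -1.0]]
force: [1.0, -0.6, -0.7]
gripper_width: 0.0099
grip_force: 25.0
```

```bash
python3 - <<'E'
from h import *
s=read_camera("side")[:,:,::-1]; t=read_camera("top")[:,:,::-1]
cv2.imwrite("pics/s2.png",s);cv2.imwrite("pics/t2.png",t)
a=s[120:210,305:395].copy();b=t[150:240,385:475].copy()
out=[]
p=arm.state()["position"]; print(p)
y=np.radians(-9.1);R=np.array([[np.cos(y),-np.sin(y)],[np.sin(y),np.cos(y)]])
for im,n,o in((a,"side",(305,120)),(b,"top",(385,150))):
    im=cv2.resize(im,(400,400),interpolation=cv2.INTER_CUBIC)
    for c,z,col in(((p[0],p[1]),p[2]-.1136,(0,255,0)),((.531,-.19),.022,(0,0,255)),((.531,-.19),.040,(255,0,255))):
        h=(.005,.035) if z>.05 else (.0065,.0375)
        P=[np.r_[R@[i*h[0],j*h[1]]+c,z] for i,j in((-1,-1),(1,-1),(1,1),(-1,1))]
        cv2.polylines(im,[((proj(n,P)-o+.5)*400/90-.5).round().astype(int)],True,col,1)
    out.append(im)
cv2.imwrite("pics/g3.png",np.hstack(out))
E
```

```text
[ 0.53080308 -0.19045516  0.17752654]
```

View pics/g3.png

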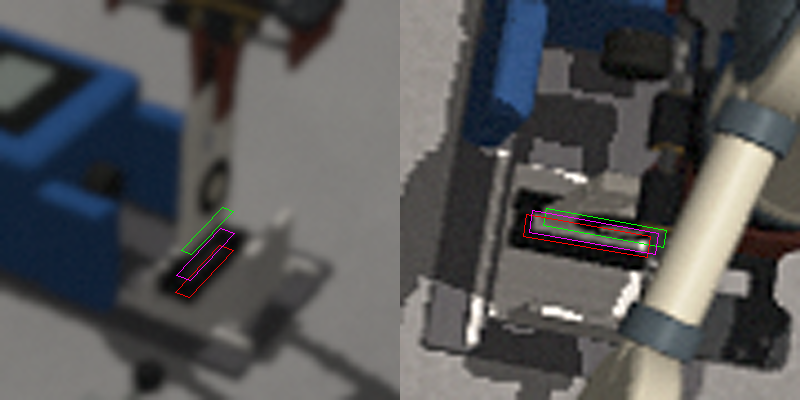

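Side view: the card hangs upright just above the black slot block. Top view: the slot floor's left end is at about (540,228). Fit along y looks good to 1–2 mm, so I'll shift 1 mm toward −y and descend slowly, watching the force.

Call:
{"api": "play_rows", "payload": {
  "series": [
    [[0,-0.1,0,0,1],[0,0,-0.6,0,1],[0,0,-0.6,0,1],[0,0,-0.4,0,1],[0,0,-0.4,0,1],[0,0,-0.3,0,1],[0,0,0,0,1],[0,0,0,0,1]]
  ]
}}

```text
time_s: 10.52
position: [0.5304, -0.1913, 0.1528]
orientation: [[0.157, 0.988, 0.001], [0.988, -0.157, -0.0], [-0.0, 0.001, -1.0]]
force: [-0.2, -0.8, -0.4]
gripper_width: 0.0099
grip_force: 25.0
```

Call:
{"api": "play_rows", "payload": {
  "series": [
    [[0,0,-0.3,0,1],[0,0,-0.3,0,1],[0,0,0,0,1],[0,0,0,0,1]]
  ]
}}

```text
time_s: 11.02
position: [0.5301, -0.1911, 0.1461]
orientation: [[0.157, 0.988, -0.0], [0.988, -0.157, 0.0], [0.0, -0.0, -1.0]]
force: [2.3, -1.1, -2.3]
gripper_width: 0.0099
grip_force: 25.0
```

Call:
{"api": "play_rows", "payload": {
  "series": [
    [[0.1,0,0,0,1],[0,0,-0.3,0,1],[0,0,0,0,1],[0,0,0,0,1]]
  ]
}}

```text
time_s: 11.52
position: [0.531, -0.1911, 0.1435]
orientation: [[0.157, 0.988, -0.0], [0.988, -0.157, 0.0], [0.0, -0.0, -1.0]]
force: [0.6, 0.0, -0.6]
gripper_width: 0.0098
grip_force: 25.0
```

Call:
{"api": "play_rows", "payload": {
  "series": [
    [[0.05,0,-0.3,0,1],[0,0,-0.3,0,1],[0,0,-0.2,0,1],[0,0,0,0,1],[0,0,0,0,1]]
  ]
}}

```text
time_s: 12.15
position: [0.5317, -0.1912, 0.1358]
orientation: [[0.157, 0.988, 0.0], [0.988, -0.157, 0.0], [0.0, 0.0, -1.0]]
force: [-0.1, 0.6, 0.2]
gripper_width: 0.0102
grip_force: 25.0
```

Call:
{"api": "play_rows", "payload": {
  "series": [
    [[0,0,-0.1,0,1],[0,0,-0.1,0,1],[0,0,0,0,1],[0,0,0,0,1]]
  ]
}}

```text
time_s: 12.65
position: [0.5321, -0.1912, 0.1357]
orientation: [[0.157, 0.988, 0.002], [0.988, -0.157, -0.001], [-0.0, 0.002, -1.0]]
force: [-2.6, 2.6, 7.9]
gripper_width: 0.0098
grip_force: 25.0
```

The card is seated on the slot floor: contact force 8 N upward at the expected height. Ease off, release, and go up.

Call:
{"api": "play_rows", "payload": {
  "series": [
    [[0,0,0.15,0,1],[0,0,0,0,0.6],[0,0,0,0,0.6],[0,0,0,0,0.6],[0,0,0,0,0.6],[0,0,0,0,0.6],[0,0,2,0,0.6],[0,0,3,0,0.6],[0,0,5,0,0.6],[-5,1,0,10,0.6],[-5,1,0,10,1],[-5,1,0,10,1],[-1,0,0,10,1],[0,0,0,10,1],[0,0,0,10,1],[0,0,0,10,1],[0,0,0,10,1],[0,0,0,10,1],[0,0,0,0,1]]
  ]
}}

```text
time_s: 15.02
position: [0.3717, -0.1612, 0.2367]
orientation: [[-0.987, 0.158, 0.002], [0.158, 0.987, -0.001], [-0.002, -0.001, -1.0]]
force: [-0.5, 0.1, 0.3]
gripper_width: 0.0003
grip_force: 0.0
```

```bash
python3 - <<'E'
from h import *
s=read_camera("side")[:,:,::-1]; t=read_camera("top")[:,:,::-1]
a=s[110:230,290:410];b=t[130:250,370:490]
cv2.imwrite("pics/g4.png",np.hstack([cv2.resize(i,(400,400),interpolation=cv2.INTER_CUBIC) for i in(a,b)]))
E
```

```text
(no output)
```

View pics/g4.png

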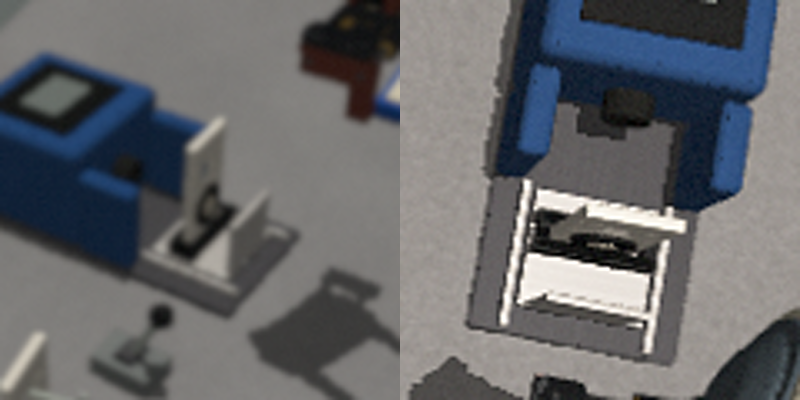

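The card stands upright in the slot, untouched, at side-crop (205,170), and the gripper is clear. Now down behind the push plate.

Call:
{"api": "play_rows", "payload": {
  "series": [
    [[0.2,-0.45,-5,0,1],[0,0,-5,0,1],[0,0,-5,0,1],[0,0,-3.1,0,1],[0,0,0,0,1],[2.47,-0.39,0,0,1],[2.47,-0.39,0,0,1],[1.98,-0.31,0,0,1],[0.99,-0.16,0,0,1],[0,0,0,0,1],[0,0,0,0,1]]
  ]
}}

```text
time_s: 16.5
position: [0.4524, -0.1782, 0.0546]
orientation: [[-0.988, 0.157, 0.0], [0.157, 0.988, -0.0], [-0.0, -0.0, -1.0]]
force: [0.3, 0.1, 0.3]
gripper_width: 0.0005
grip_force: 0.0
```

Call:
{"api": "play_rows", "payload": {
  "series": [
    [[0.49,-0.08,0,0,1],[0.49,-0.08,0,0,1],[0.49,-0.08,0,0,1],[0.49,-0.08,0,0,1],[0.49,-0.08,0,0,1],[0.49,-0.08,0,0,1],[0.49,-0.08,0,0,1],[0.49,-0.08,0,0,1],[0.49,-0.08,0,0,1],[0.49,-0.08,0,0,1],[0.49,-0.08,0,0,1],[0.49,-0.08,0,0,1],[0.49,-0.08,0,0,1],[0.49,-0.08,0,0,1]]
  ]
}}

```text
time_s: 18.25
position: [0.5216, -0.1894, 0.054]
orientation: [[-0.988, 0.157, -0.0], [0.157, 0.988, 0.0], [0.0, 0.0, -1.0]]
force: [-2.5, -2.2, 0.1]
gripper_width: 0.0007
grip_force: 1.1
```

Call:
{"api": "play_rows", "payload": {
  "series": [
    [[0.25,-0.04,0,0,1],[0.25,-0.04,0,0,1],[0.25,-0.04,0,0,1],[0.25,-0.04,0,0,1]]
  ]
}}

```text
time_s: 18.75
position: [0.5314, -0.191, 0.054]
orientation: [[-0.988, 0.157, -0.0], [0.157, 0.988, 0.0], [0.0, 0.0, -1.0]]
force: [-2.0, -0.3, -1.4]
gripper_width: 0.0004
grip_force: 1.1
```

Call:
{"api": "play_rows", "payload": {
  "series": [
    [[0.2,-0.03,0,0,1],[0.2,-0.03,0,0,1],[0.2,-0.03,0,0,1]]
  ]
}}

```text
time_s: 19.12
position: [0.5318, -0.191, 0.0542]
orientation: [[-0.987, 0.158, -0.014], [0.157, 0.988, 0.003], [0.014, 0.001, -1.0]]
force: [-32.5, 4.6, 15.7]
gripper_width: 0.0003
grip_force: 16.2
```

Hard stop reached at 32 N, with travel consistent with fully home. Back off, raise, and check.

Call:
{"api": "play_rows", "payload": {
  "series": [
    [[-0.6,0.1,0,0,1],[-1.98,0.31,0,0,1],[-2.96,0.47,0,0,1],[-3,0.47,0,0,1],[-1,0.1,4,0,1],[-0.5,0,5,0,1],[0,0,2,0,1],[-0.5,5,0,0,1],[-0.5,5,0,0,1],[0,5,0,0,1],[0,5,0,0,1],[0,0,0,0,1],[0,0,0,0,1]]
  ]
}}

```text
time_s: 20.75
position: [0.4271, 0.0226, 0.1636]
orientation: [[-0.988, 0.156, -0.0], [0.156, 0.988, -0.0], [0.0, -0.0, -1.0]]
force: [-0.3, 0.2, -0.2]
gripper_width: 0.0005
grip_force: 0.0
```

```bash
python3 - <<'E'
from h import *
s=read_camera("side")[:,:,::-1]; t=read_camera("top")[:,:,::-1]
a=s[110:250,260:400];b=t[90:250,330:490]
cv2.imwrite("pics/g5.png",np.hstack([cv2.resize(i,(400,400),interpolation=cv2.INTER_CUBIC) for i in(a,b)]))
E
```

```text
(no output)
```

View pics/g5.png

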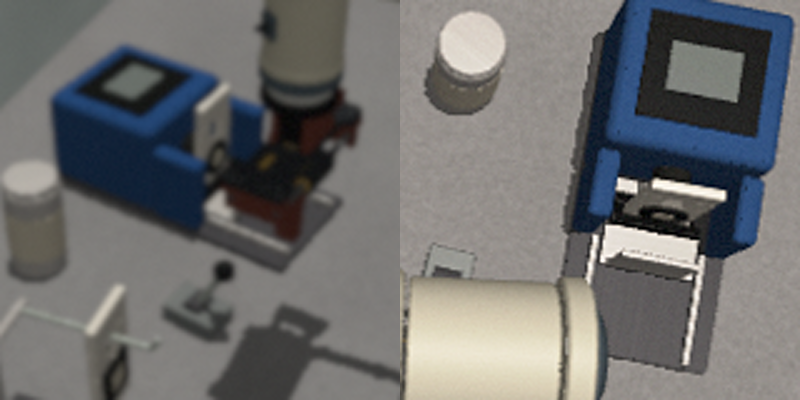

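The shuttle is home, with the card upright between the cheeks at top-crop (680,195). Now the lever.

Call:
{"api": "play_rows", "payload": {
  "series": [
    [[-0.7,1.5,-2,0,1],[0,0,-3.5,0,1],[0,0,-3.2,0,1],[0,0,0,0,1],[1.97,-0.35,0,0,1],[1.97,-0.35,0,0,1],[0.99,-0.17,0,0,1],[0.59,-0.1,0,0,1],[0.59,-0.1,0,0,1],[0.59,-0.1,0,0,1],[0.59,-0.1,0,0,1],[0.59,-0.1,0,0,1],[0.59,-0.1,0,0,1],[0.59,-0.1,0,0,1],[0.59,-0.1,0,0,1],[0.59,-0.1,0,0,1],[0.59,-0.1,0,0,1]]
  ]
}}

```text
time_s: 22.98
position: [0.5284, 0.0188, 0.0768]
orientation: [[-0.988, 0.157, -0.001], [0.157, 0.988, 0.0], [0.001, -0.0, -1.0]]
force: [-1.9, -0.1, -0.6]
gripper_width: 0.0004
grip_force: 0.5
```

Call:
{"api": "play_rows", "payload": {
  "series": [
    [[0.3,-0.05,0,0,1],[0.3,-0.05,0,0,1],[0.3,-0.05,0,0,1],[0.25,-0.04,0,0,1],[0.2,-0.03,0,0,1]]
  ]
}}

```text
time_s: 23.6
position: [0.5418, 0.0167, 0.0771]
orientation: [[-0.988, 0.157, -0.0], [0.157, 0.988, -0.0], [0.0, -0.0, -1.0]]
force: [-1.0, 0.4, -0.8]
gripper_width: -0.0001
grip_force: 0.5
```

Call:
{"api": "play_rows", "payload": {
  "series": [
    [[0.2,-0.03,0,0,1],[0.2,-0.03,0,0,1],[0.15,-0.03,0,0,1]]
  ]
}}

```text
time_s: 23.98
position: [0.5439, 0.0164, 0.0769]
orientation: [[-0.988, 0.156, -0.009], [0.156, 0.988, 0.001], [0.009, -0.0, -1.0]]
force: [-19.3, 2.8, 8.5]
gripper_width: 0.0005
grip_force: 9.5
```

Hard stop reached at the predicted place, 19 N. Retreat and check the final scene.

Call:
{"api": "play_rows", "payload": {
  "series": [
    [[-0.6,0.1,0,0,1],[-2,0.35,0,0,1],[-4,0.7,0,0,1],[-4,0.5,2,0,1],[-1,0,5,0,1],[0,0,5,0,1],[0,-5,4,0,1],[0,-5,0,0,1],[0,-5,0,0,1],[0,-5,0,0,1],[0,-5,0,0,1],[0,-5,0,0,1],[0,-5,0,0,1],[0,0,0,0,1],[0,0,0,0,1]]
  ]
}}

```text
time_s: 25.85
position: [0.4314, -0.3163, 0.2364]
orientation: [[-0.988, 0.157, 0.001], [0.157, 0.988, -0.0], [-0.001, 0.0, -1.0]]
force: [-0.1, -0.5, 0.6]
gripper_width: 0.0007
grip_force: 0.0
```

```bash
python3 - <<'E'
from h import *
s=read_camera("side")[:,:,::-1]; t=read_camera("top")[:,:,::-1]
a=s[110:310,220:420];b=t[80:280,180:500]
cv2.imwrite("pics/g6.png",np.hstack([cv2.resize(a,(300,300)),cv2.resize(b,(480,300))]))
E
```

```text
(no output)
```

View pics/g6.png

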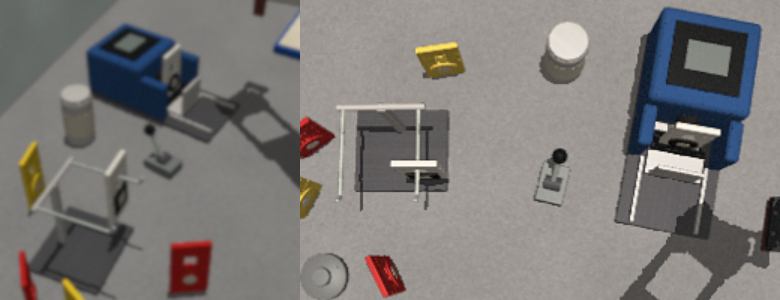

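The final view shows the card upright in the homed shuttle at (685,135) and the lever thrown over, ball at (559,157). The square card is still hanging at (413,163), and the canister and cartridge are undisturbed.

```bash
python3 -c "
from rig import arm
print(arm.job_done())"
```

```text
the job is handed in; nothing more can be done
None
```

The job is done and handed in at about 26 s: the round card stands in the fully homed shuttle, the pump lever is at its far stop, the square card still hangs on its peg, and the canister and cartridge look untouched in the final pictures.

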